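# Find the loose bolt at the checkout and hold its cover open

### The arm

A 6-joint arm with a two-finger parallel gripper is mounted at the origin on the work surface. World frame = base frame: x ahead of the robot, y to its left, z up, the work surface at z = 0. Lengths are in m, angles in rad, forces in N, time in s.
With the tool pointing down it reaches from about 0.3 to 0.775 m from the base axis. Payload 14.6 kg.
Tool frame: the origin (TCP) lies between the finger pads; the fingertips stand ctrl.finger_overhang ahead of it and the grasp point (between the pads) lies 8 mm behind it (ctrl.finger_overhang is the distance from the TCP to the fingertips, in m); z points along the fingers, y is the line along which they close (so a half turn about z gives the same grasp; the last joint's range is limited). The gripper opens to 94 mm and grips with 3 to 60 N. Pads are 16 mm wide; open, the fingers measure 119 mm over their backs; the gripper's body (75 mm by 177 mm) begins 78 mm behind the grasp point.
Start: joints at [1.173, 0.3, 1.521, -0, 1.321, -0.067], TCP at [0.179, 0.52, 0.216] pointing down, gripper open.
Joint ranges: [-3.03, 3.03], [-0.79, 2.21], [0.23, 2.52], [-1.04, 4.18], [0, 3.07], [-2.55, 2.55]. Speed limits (rad/s): [2.22, 2.22, 2.57, 3.14, 3.14, 3.14].

### API

Orientations are given as a unit quaternion [w, x, y, z].
In Python, from station import ctrl, eyes gives the robot as it stands.
- The arm moves only by the shell command python3 -m jog 'ROWS' [FORCE]. ROWS is JSON, a list of rows, each a list of 7 numbers: the closure, from -1 (fully open) to 1 (shut), so that 0 is half open, then the shift along the world's x, y, z as a fraction of full scale, then the turn, a rotation vector about the world's x, y, z as a fraction of full scale. In form: [[grip, tx, ty, tz, wx, wy, wz], ...]. A call has 1 to 12 rows; each row is the pose to reach, as a shift and turn from the pose commanded when the call began; what a row does not reach only later rows make up. Full scale, the value 1, is 0.12 m for a shift and pi/2 rad for a turn. A row lasts 1/10 s, in which the tool goes at most 50 mm and 8.59 degrees, less where a joint would pass 70% of its speed; a pose out of reach is approached as far as the arm can. A call with a number of a shift or a turn outside -1 to 1 is refused whole. A call with a gripper value outside its range is refused whole. The fingers move at their own pace and stop on an object; FORCE is the grip in N (left out, the last holds). Time passes only in rows, so rows that repeat a pose let the fingers close. It gives the time, the measured TCP pose, the force, the opening and the grip force at its end, in the units of the state.
- ctrl.observe(): the state, without advancing time (a new reading comes with each control period).
- eyes.get_image(name): name is "side" or "top"; returns the picture (400x640x3 uint8, red, green, blue); there is no depth.
- eyes.calibration(name): a dict with "K" (3x3 intrinsics, pixels), "view" (4x4, takes a point from world to camera coordinates). Camera axes: x right, y down, z forward; pixel columns grow to the right and rows downward; lengths in m; the calibration is good to about 2 mm. A picture is of the moment at which its call begins. calibration takes no time and is no camera call.
- ctrl.finish_job(): hands the job in; it is judged then, once.
The state is a dict: "time_s": time; "qpos": joint angles; "joint_vel": joint speeds; "joint_torque": joint torques, N m; "tool_pos": TCP position; "tcp_rot": TCP orientation; "wrist_force": force on the tool from outside, world axes, zero at the start; "ft_torque": the same for the moment, N m; "opening": opening from 0.0 (shut) to 1.0 (fully open); "grip_force": force on a finger pad.
Only numpy, scipy, OpenCV 4.12 (cv2) and the standard library are available. Lean on these libraries where they do the work, as an engineer would, in place of code of your own. Each camera call takes 0.05 s, during which the arm holds its last target. There are 200 camera calls.

### The job

One of the three bolts in the bagging rack's anchor plate on the checkout counter has worked loose: tap the bolt heads from above until you find the one that sinks. Then lift that bolt's hinged cover by its tab to about 60 degrees so that a colleague can get a spanner on the bolt, and finish still holding the cover open, since it falls shut if let go. Do not open the cover of a bolt that you have not found loose, and do not push the jar, carton and paper roll about.

Things in the scene. Friction and masses are not known exactly. Their poses are not given: they have to be found in the camera images.
- anchor: aluminium anchor plate of the bagging rack, fixed to the counter, 105 (x) x 335 (y) x 36 (z) mm; origin at the centre of its underside, on the counter. Its x axis points away from the robot (turned up to 0.3 rad), its y axis runs along the row of three bolts, 110 mm apart, at plate x = 0, y = +110 (left), 0 (mid), -110 mm (right). Two empty sockets, 26 mm across, 12 mm high, stand between the covers.
- bolt_left_head (a point): centre of the top face of the left (+y) bolt's steel head, 22 mm across, at first 61 mm above the counter; it stands 20 mm proud of its cover, through the cover's 30 mm hole. Moves with the bolt.
- bolt_left (a joint): how far the left (+y) bolt has been pushed down, m: 0 at the start. Under about 3 N on its head the loose bolt sinks by 8 mm (to about 0.008) and stays down; a tight bolt gives less than 2 mm. Any of the three may be the loose one; nothing shows it before a tap (press it with at least 6 N to be sure).
- tab_left (a point): grasp point, half-way up, of the lifting tab of the left (+y) bolt's grey cover: an upright fin in line with plate x, 10 mm thick (along plate y), 22 mm high, 48 mm long beyond the cover's front edge, that is towards the robot; its origin at first 48 mm above the counter, 73 mm on the robot's side of the bolt's axis and 113 mm from the hinge line; 12 mm from the tab's outer end and 20 mm in front of the plate, with 37 mm of open air below. Moves with the cover.
- hinge_left (a point): middle of the hinge line of the left (+y) cover, 40 mm beyond the bolt's axis and 39 mm above the counter; the line runs along plate y.
- cover_left (a joint): opening angle of the left (+y) cover, rad: 0 shut (flat), growing as its tab rises and tips away from the robot, at most 1.4. Cover 74 x 56 x 5 mm with its tab, 0.11 kg; a weak spring shuts it when let go (about 1 to 2 N at the tab).
- bolt_mid_head (a point): centre of the top face of the middle bolt's steel head, 22 mm across, at first 61 mm above the counter; it stands 20 mm proud of its cover, through the cover's 30 mm hole. Moves with the bolt.
- bolt_mid (a joint): how far the middle bolt has been pushed down, m: 0 at the start. Under about 3 N on its head the loose bolt sinks by 8 mm (to about 0.008) and stays down; a tight bolt gives less than 2 mm. Any of the three may be the loose one; nothing shows it before a tap (press it with at least 6 N to be sure).
- tab_mid (a point): grasp point, half-way up, of the lifting tab of the middle bolt's grey cover: an upright fin in line with plate x, 10 mm thick (along plate y), 22 mm high, 48 mm long beyond the cover's front edge, that is towards the robot; its origin at first 48 mm above the counter, 73 mm on the robot's side of the bolt's axis and 113 mm from the hinge line; 12 mm from the tab's outer end and 20 mm in front of the plate, with 37 mm of open air below. Moves with the cover.
- hinge_mid (a point): middle of the hinge line of the middle cover, 40 mm beyond the bolt's axis and 39 mm above the counter; the line runs along plate y.
- cover_mid (a joint): opening angle of the middle cover, rad: 0 shut (flat), growing as its tab rises and tips away from the robot, at most 1.4. Cover 74 x 56 x 5 mm with its tab, 0.11 kg; a weak spring shuts it when let go (about 1 to 2 N at the tab).
- bolt_right_head (a point): centre of the top face of the right (-y) bolt's steel head, 22 mm across, at first 61 mm above the counter; it stands 20 mm proud of its cover, through the cover's 30 mm hole. Moves with the bolt.
- bolt_right (a joint): how far the right (-y) bolt has been pushed down, m: 0 at the start. Under about 3 N on its head the loose bolt sinks by 8 mm (to about 0.008) and stays down; a tight bolt gives less than 2 mm. Any of the three may be the loose one; nothing shows it before a tap (press it with at least 6 N to be sure).
- tab_right (a point): grasp point, half-way up, of the lifting tab of the right (-y) bolt's grey cover: an upright fin in line with plate x, 10 mm thick (along plate y), 22 mm high, 48 mm long beyond the cover's front edge, that is towards the robot; its origin at first 48 mm above the counter, 73 mm on the robot's side of the bolt's axis and 113 mm from the hinge line; 12 mm from the tab's outer end and 20 mm in front of the plate, with 37 mm of open air below. Moves with the cover.
- hinge_right (a point): middle of the hinge line of the right (-y) cover, 40 mm beyond the bolt's axis and 39 mm above the counter; the line runs along plate y.
- cover_right (a joint): opening angle of the right (-y) cover, rad: 0 shut (flat), growing as its tab rises and tips away from the robot, at most 1.4. Cover 74 x 56 x 5 mm with its tab, 0.11 kg; a weak spring shuts it when let go (about 1 to 2 N at the tab).
- jar: bystander: glass jar with black lid, 68 mm across, 85 mm high; origin under its centre
- carton: bystander: cardboard carton 75 x 120 x 50 mm; origin under its centre
- roll: bystander: upright paper receipt roll, 56 mm across, 57 mm high; origin under its centre

How it is judged:
By the outcome, as a careful person would: the job done as asked, in the order asked, and still so for the second after the job is handed in, while the arm keeps its last pose, push and grip.
It also fails if it takes over 51 s, if anything falls off the work surface, if the arm or the gripper's body presses on something with over 40 N, if the wrist force passes 120 N, or if a joint passes its speed limit or range.

## Working session

There is one attempt and no reset: what is moved stays moved. The work goes in short steps, Python scripts to look and compute and a shell command to move; the robot and the scene stay as the last step left them, time stands still between calls to the robot, and variables do not carry over. Pictures are saved under pics/ and viewed, at most 10 in all, crops included, and the job is handed in when it is done.

```bash
ls; mkdir -p pics; python3 - <<'E'
from station import ctrl, eyes
import cv2
print(ctrl.observe()); print(ctrl.finger_overhang)
for n in("top","side"):
    im=eyes.get_image(n); cv2.imwrite(f"pics/{n}0.png",im[:,:,::-1]); c=eyes.calibration(n); print(c)
E
```

```text
pics
{'time_s': 0.0, 'qpos': array([ 1.17343730e+00,  3.00482091e-01,  1.52160226e+00,  9.16563470e-06,
        1.32073288e+00, -6.66339587e-02]), 'joint_vel': array([ 0.00028621, -0.0015362 , -0.00069018,  0.00038184,  0.00240105,
       -0.00020353]), 'joint_torque': array([ 1.02352151e-03, -5.31776798e+01, -3.52749896e+01,  7.09126191e-02,
        2.40256899e-02, -7.01363865e-05]), 'tool_pos': array([0.17851538, 0.51994042, 0.21587135]), 'tcp_rot': array([-1.45097992e-04,  1.64611022e-01,  9.86358371e-01, -5.94861457e-04]), 'wrist_force': array([ 0.17832735,  0.52076902, -0.09837402]), 'ft_torque': array([-0.04522824,  0.06205548, -0.01021181]), 'grip_force': 0.0, 'opening': 1.0007185446171434}
0.011
{'K': array([[449.18800874,   0.        , 319.79430493],
       [  0.        , 449.18800874, 200.3513786 ],
       [  0.        ,   0.        ,   1.        ]]), 'view': array([[ 0.02519074, -0.99967727,  0.00328237, -0.04482137],
       [-0.98326208, -0.0253695 , -0.18042193,  0.6110383 ],
       [ 0.18044698,  0.00131753, -0.98358383,  1.20112687],
       [ 0.        ,  0.        ,  0.        ,  1.        ]])}
{'K': array([[406.28729065,   0.        , 321.1345296 ],
       [  0.        , 406.28729065, 192.47355207],
       [  0.        ,   0.        ,   1.        ]]), 'view': array([[-9.74252499e-01, -2.25458302e-01, -7.89043076e-04,
         5.69783474e-01],
       [-1.60274802e-01,  6.95033867e-01, -7.00885092e-01,
         1.75662354e-01],
       [ 1.58568774e-01, -6.82712588e-01, -7.13273766e-01,
         9.46491557e-01],
       [ 0.00000000e+00,  0.00000000e+00,  0.00000000e+00,
         1.00000000e+00]])}
```

View pics/top0.png

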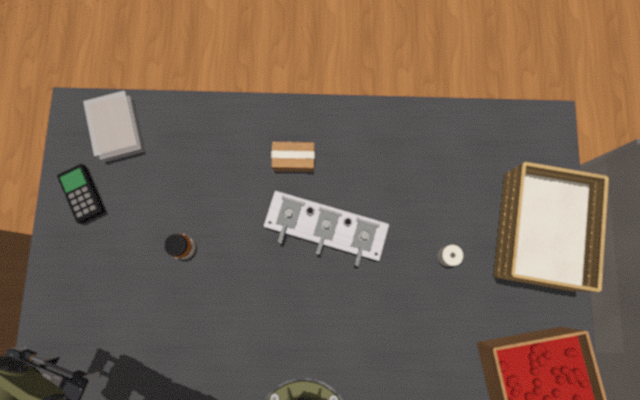

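View pics/side0.png

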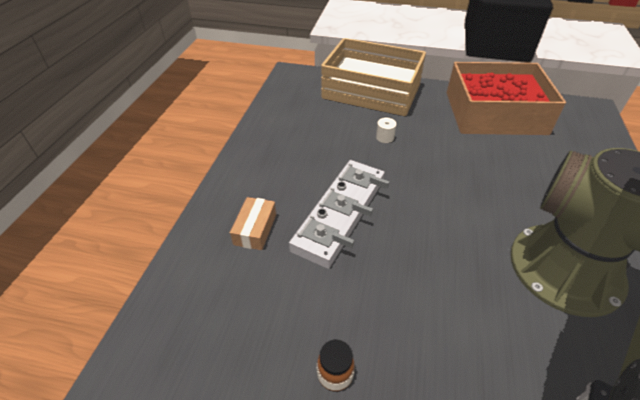

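Top view: the bolt heads are near (289,213), (326,226) and (364,237), with the tabs pointing down the picture. The jar is at (180,247), the roll at (452,256) and the carton at (293,156). I'll enlarge the plate region in both views.

```bash
python3 - <<'E'
import cv2
a=cv2.imread("pics/top0.png")[180:275,255:400]; b=cv2.imread("pics/side0.png")[150:270,280:400]
cv2.imwrite("pics/topc.png",cv2.resize(a,None,fx=5,fy=5,interpolation=cv2.INTER_CUBIC))
cv2.imwrite("pics/sidec.png",cv2.resize(b,None,fx=5,fy=5,interpolation=cv2.INTER_CUBIC))
E
```

```text
(no output)
```

View pics/topc.png

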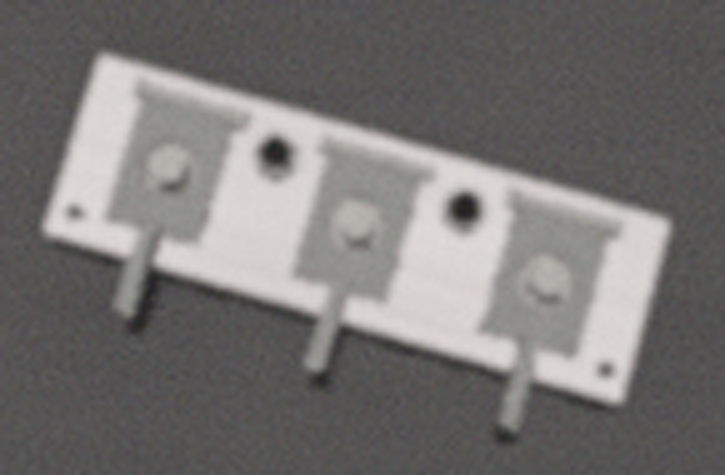

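View pics/sidec.png

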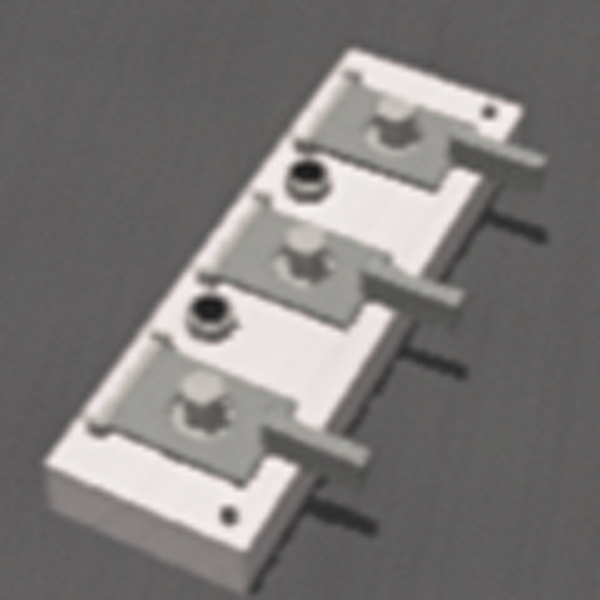

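Top crop: heads at (168,163), (354,221) and (548,276), plate corners at (102,52), (671,216), (623,406) and (43,235). Side crop: heads at (205,388), (305,240) and (397,108). Next I'll fit the plate pose to all of these.

```bash
cat >fit.py <<'E'
import numpy as np
from station import ctrl, eyes
from scipy.optimize import least_squares
def ray(n,u,v,z):
    c=eyes.calibration(n);R=c["view"][:3,:3];t=c["view"][:3,3]
    d=R.T@np.linalg.solve(c["K"],[u,v,1]);o=-R.T@t
    return (o+d*(z-o[2])/d[2])
E
python3 - <<'E'
from fit import *
T=lambda p:((p[0]+.5)/5-.5+255,(p[1]+.5)/5-.5+180)
S=lambda p:((p[0]+.5)/5-.5+280,(p[1]+.5)/5-.5+150)
L=[]
for p,y in zip([(168,163),(354,221),(548,276)],[.11,0,-.11]): L.append((ray("top",*T(p),.061),(0,y)))
for p,y in zip([(205,388),(305,240),(397,108)],[.11,0,-.11]): L.append((ray("side",*S(p),.061),(0,y)))
for p,q in zip([(102,52),(671,216),(623,406),(43,235)],[(1,1),(1,-1),(-1,-1),(-1,1)]): L.append((ray("top",*T(p),.036),(q[0]*.0525,q[1]*.1675)))
def pred(x,l): c,s=np.cos(x[2]),np.sin(x[2]); return np.array([x[0]+c*l[0]-s*l[1],x[1]+s*l[0]+c*l[1]])
f=lambda x:np.concatenate([pred(x,l)-P[:2] for P,l in L])
r=least_squares(f,[.5,0,-.2]);print(r.x.round(4));print((r.fun.reshape(-1,2)*1e3).round(1).tolist())
for n,y in(("L",.11),("M",0),("R",-.11)):
    print(n,"head",pred(r.x,(0,y)).round(4),"tab",pred(r.x,(-.073,y)).round(4),"hinge",pred(r.x,(.04,y)).round(4))
print("jar",ray("top",178,245,.085),"roll",ray("top",452,255,.057),"carton",ray("top",293,155,.05))
E
```

```text
[ 0.5458 -0.0482 -0.2604]
[[-1.3, 0.6], [0.1, -1.8], [-0.5, -0.8], [1.5, -0.0], [0.3, -1.3], [1.2, -0.2], [-2.7, 0.8], [-2.9, 1.7], [2.6, 1.8], [1.7, -0.8]]
L head [0.5741 0.0581] tab [0.5035 0.0769] hinge [0.6127 0.0478]
M head [ 0.5458 -0.0482] tab [ 0.4752 -0.0294] hinge [ 0.5844 -0.0585]
R head [ 0.5174 -0.1545] tab [ 0.4469 -0.1357] hinge [ 0.5561 -0.1648]
jar [0.47519111 0.34751833 0.085     ] roll [ 0.46907562 -0.39472113  0.057     ] carton [0.74301255 0.05079207 0.05      ]
```

```bash
python3 -m jog '[[1,0.4,-0.4,0,0,0,0.045],[1,0.825,-0.96,0,0,0,0.045],[1,0.825,-0.96,0,0,0,0.045],[1,0.825,-0.96,0,0,0,0.045]]' 10
python3 -m jog '[[1,0.4,-0.4,0,0,0,0],[1,0.825,-0.96,0,0,0,0],[1,0.825,-0.96,0,0,0,0]]'
python3 -m jog '[[1,0.4,-0.4,0,0,0,0],[1,0.825,-0.96,0,0,0,0],[1,0.825,-0.96,0,0,0,0]]'
python3 -m jog '[[1,0.4,-0.4,0,0,0,0],[1,0.825,-0.96,0,0,0,0],[1,0.825,-0.96,0,0,0,0],[1,0.825,-0.96,0,0,0,0]]'
```

```text
time_s: 0.5
tool_pos: [0.2801, 0.4017, 0.2164]
tcp_rot: [0.0, 0.132, 0.991, -0.0]
wrist_force: [-0.6, -0.3, 0.1]
opening: 0.696
grip_force: 0.0
time_s: 0.8
tool_pos: [0.3759, 0.2904, 0.2163]
tcp_rot: [-0.0, 0.129, 0.992, -0.0]
wrist_force: [0.7, 1.2, -0.7]
opening: 0.437
grip_force: 0.0
time_s: 1.1
tool_pos: [0.4739, 0.1765, 0.2163]
tcp_rot: [-0.0, 0.13, 0.992, 0.0]
wrist_force: [0.8, 1.0, 0.7]
opening: 0.187
grip_force: 0.0
time_s: 1.5
tool_pos: [0.5741, 0.059, 0.2154]
tcp_rot: [-0.0, 0.132, 0.991, -0.0]
wrist_force: [-0.4, 0.6, 0.2]
opening: 0.002
grip_force: 0.0
```

```bash
python3 -m jog '[[1,0,0,-0.4,0,0,0],[1,0,0,-0.75,0,0,0],[1,0,0,-0.96,0,0,0],[1,0,0,-0.96,0,0,0],[1,0,0,-0.96,0,0,0]]'
python3 -m jog '[[1,0,0,-0.1,0,0,0],[1,0,0,-0.14,0,0,0],[1,0,0,-0.18,0,0,0],[1,0,0,-0.2,0,0,0],[1,0,0,-0.22,0,0,0],[1,0,0,-0.24,0,0,0],[1,0,0,-0.25,0,0,0],[1,0,0,-0.25,0,0,0]]'
```

```text
time_s: 2.0
tool_pos: [0.5722, 0.0633, 0.1021]
tcp_rot: [0.0, 0.129, 0.992, 0.0]
wrist_force: [0.2, 0.5, 0.4]
opening: 0.007
grip_force: 0.0
time_s: 2.8
tool_pos: [0.5722, 0.0627, 0.072]
tcp_rot: [0.0, 0.13, 0.992, 0.0]
wrist_force: [-3.1, -0.0, 8.4]
opening: 0.003
grip_force: 3.7
```

```bash
python3 -m jog '[[1,0,0,-0.012,0,0,0],[1,0,0,-0.015,0,0,0],[1,0,0,-0.015,0,0,0]]'
```

```text
time_s: 3.1
tool_pos: [0.5725, 0.0627, 0.0718]
tcp_rot: [0.001, 0.13, 0.992, 0.0]
wrist_force: [-10.4, -0.8, 22.9]
opening: 0.007
grip_force: 12.0
```

```bash
python3 -m jog '[[1,0,0,0.15,0,0,0],[1,0,0,0.3,0,0,0],[1,-0.07,-0.3,0.3,0,0,0],[1,-0.15,-0.62,0.3,0,0,0],[1,-0.22,-0.92,0.3,0,0,0],[1,-0.22,-0.92,0.3,0,0,0],[1,-0.22,-0.92,0.3,0,0,0]]'
python3 -m jog '[[1,0,0,-0.1,0,0,0],[1,0,0,-0.2,0,0,0],[1,0,0,-0.24,0,0,0],[1,0,0,-0.26,0,0,0],[1,0,0,-0.27,0,0,0],[1,0,0,-0.28,0,0,0],[1,0,0,-0.29,0,0,0],[1,0,0,-0.3,0,0,0],[1,0,0,-0.3,0,0,0]]'
```

```text
time_s: 3.8
tool_pos: [0.5457, -0.0481, 0.1056]
tcp_rot: [0.0, 0.13, 0.991, 0.0]
wrist_force: [-0.1, 0.7, 0.8]
opening: 0.004
grip_force: 0.0
time_s: 4.7
tool_pos: [0.5462, -0.0477, 0.0718]
tcp_rot: [0.001, 0.13, 0.992, 0.0]
wrist_force: [-10.3, 1.3, 24.2]
opening: 0.007
grip_force: 12.1
```

```bash
python3 -m jog '[[1,0,0,0.15,0,0,0],[1,0,0,0.3,0,0,0],[1,-0.08,-0.3,0.3,0,0,0],[1,-0.16,-0.6,0.3,0,0,0],[1,-0.24,-0.89,0.3,0,0,0],[1,-0.24,-0.89,0.3,0,0,0],[1,-0.24,-0.89,0.3,0,0,0]]'
python3 -m jog '[[1,0,0,-0.1,0,0,0],[1,0,0,-0.2,0,0,0],[1,0,0,-0.24,0,0,0],[1,0,0,-0.26,0,0,0],[1,0,0,-0.27,0,0,0],[1,0,0,-0.28,0,0,0],[1,0,0,-0.29,0,0,0],[1,0,0,-0.3,0,0,0],[1,0,0,-0.3,0,0,0]]'
```

```text
time_s: 5.4
tool_pos: [0.5168, -0.1549, 0.1057]
tcp_rot: [0.0, 0.13, 0.991, 0.0]
wrist_force: [0.3, 0.9, -0.4]
opening: 0.003
grip_force: 0.0
time_s: 6.3
tool_pos: [0.5169, -0.1545, 0.0695]
tcp_rot: [0.0, 0.13, 0.992, -0.0]
wrist_force: [-0.1, 0.7, -0.1]
opening: 0.003
grip_force: 0.2
```

```bash
python3 -m jog '[[1,0,0,-0.015,0,0,0],[1,0,0,-0.03,0,0,0],[1,0,0,-0.045,0,0,0],[1,0,0,-0.055,0,0,0],[1,0,0,-0.055,0,0,0]]'
```

```text
time_s: 6.8
tool_pos: [0.5172, -0.1547, 0.0641]
tcp_rot: [0.001, 0.13, 0.992, -0.0]
wrist_force: [-5.6, 2.5, 17.8]
opening: 0.005
grip_force: 8.9
```

Right is the loose one: it sank 8 mm, while left and mid stayed firm at over 22 N. Now I'll back off, half open the gripper and tilt the tool 35° for the tab.

```bash
python3 -m jog '[[1,0,0,0.3,0,0,0],[1,0,0,0.6,0,0,0],[0,-0.3,0.08,0.6,0,0,0],[0,-0.6,0.16,0.6,0,-0.03,-0.1,0],[0,-0.87,0.23,0.6,-0.05,-0.19,0]]' 2>&1 | tail -3
python3 -m jog '[[1,0,0,0.3,0,0,0],[1,0,0,0.6,0,0,0],[0,-0.3,0.08,0.6,0,0,0],[0,-0.6,0.16,0.6,-0.025,-0.09,0],[0,-0.87,0.23,0.6,-0.05,-0.18,0],[0,-0.87,0.23,0.6,-0.075,-0.27,0],[0,-0.87,0.23,0.6,-0.1,-0.376,0],[0,-0.87,0.23,0.6,-0.1,-0.376,0],[0,-0.87,0.23,0.6,-0.1,-0.376,0],[0,-0.87,0.23,0.6,-0.1,-0.376,0]]' 15
python3 - <<'E'
from fit import *
import cv2
s=ctrl.observe();print(s['qpos'].round(3))
t=cv2.resize(eyes.get_image("top")[170:290,290:410,::-1],None,fx=4,fy=4,interpolation=cv2.INTER_CUBIC)
cv2.imwrite("pics/p5.png",t)
E
```

```text
schema error: expected 7 numbers
time_s: 7.8
tool_pos: [0.4127, -0.1271, 0.1351]
tcp_rot: [0.298, 0.124, 0.946, -0.039]
wrist_force: [0.4, -0.4, -0.6]
opening: 0.497
grip_force: 0.0
[-0.449 -0.141  2.332  0.306  0.364 -2.013]
```

```bash
python3 -m jog '[[0,0,0,-0.15,0,0,0],[0,0,0,-0.3,0,0,0],[0,0.08,-0.02,-0.42,0,0,0],[0,0.16,-0.04,-0.54,0,0,0],[0,0.24,-0.06,-0.66,0,0,0],[0,0.29,-0.074,-0.73,0,0,0],[0,0.32,-0.082,-0.78,0,0,0],[0,0.32,-0.082,-0.78,0,0,0],[0,0.32,-0.082,-0.78,0,0,0]]' 15
python3 - <<'E'
from fit import *
import cv2
s=ctrl.observe();print(s['qpos'].round(3))
for n,r in(("top",(180,280,300,400)),("side",(120,220,330,430))):
    cv2.imwrite(f"pics/g_{n}.png",cv2.resize(eyes.get_image(n)[r[0]:r[1],r[2]:r[3],::-1],None,fx=4,fy=4,interpolation=cv2.INTER_CUBIC))
a=np.hstack([cv2.imread("pics/g_top.png"),cv2.imread("pics/g_side.png")]);cv2.imwrite("pics/g.png",a)
E
```

```text
time_s: 8.75
tool_pos: [0.4531, -0.1343, 0.0473]
tcp_rot: [0.294, 0.123, 0.947, -0.041]
wrist_force: [0.3, -0.8, 0.7]
opening: 0.496
grip_force: 0.0
[-0.409  0.186  2.288  0.86   0.105 -2.554]
```

View pics/g.png

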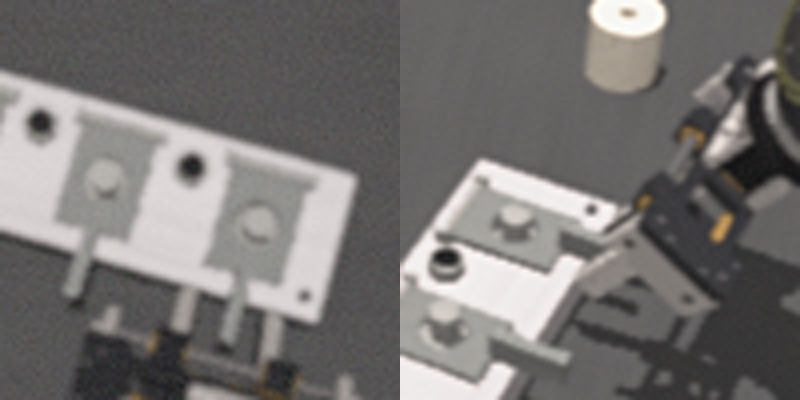

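The half-open fingers straddle the tab: in the left panel the tips are at (188,310) and (272,335), with the tab at (235,310). Joint 6 sits at its range limit though, because the wrist is nearly singular. I'll back off and cut the tilt to 20°.

```bash
python3 -m jog '[[0,-0.06,0.02,0.1,0.015,0.06,0],[0,-0.12,0.03,0.2,0.03,0.11,0],[0,-0.125,0.033,0.31,0.043,0.161,0],[0,-0.125,0.033,0.31,0.043,0.161,0],[0,-0.125,0.033,0.31,0.043,0.161,0],[0,-0.125,0.033,0.31,0.043,0.161,0]]' 15
python3 - <<'E'
from station import ctrl
print(ctrl.observe()['qpos'].round(3))
E
```

```text
time_s: 9.45
tool_pos: [0.438, -0.1301, 0.0839]
tcp_rot: [0.169, 0.128, 0.977, -0.024]
wrist_force: [-0.2, -0.4, -0.0]
opening: 0.502
grip_force: 0.0
[-0.392  0.11   2.144  0.078  0.547 -1.762]
```

```bash
python3 -m jog '[[0,0.03,-0.03,-0.1,0,0,0],[0,0.06,-0.05,-0.2,0,0,0],[0,0.08,-0.053,-0.29,0,0,0],[0,0.096,-0.053,-0.36,0,0,0],[0,0.096,-0.053,-0.36,0,0,0],[0,0.096,-0.053,-0.36,0,0,0]]' 15
python3 - <<'E'
from station import ctrl
print(ctrl.observe()['qpos'].round(3))
E
```

```text
time_s: 10.05
tool_pos: [0.4493, -0.1367, 0.0408]
tcp_rot: [0.168, 0.129, 0.977, -0.024]
wrist_force: [0.7, 0.1, 0.1]
opening: 0.507
grip_force: 0.0
[-0.396  0.232  2.135  0.095  0.438 -1.784]
```

```bash
python3 -m jog '[[1,0,0,0,0,0,0],[1,0,0,0,0,0,0],[1,0,0,0,0,0,0],[1,0,0,0,0,0,0],[1,0,0,0,0,0,0],[1,0,0,0,0,0,0],[1,0,0,0,0,0,0],[1,0,0,0,0,0,0]]' 20
python3 - <<'E'
from station import ctrl
import numpy as np
from scipy.spatial.transform import Rotation as R
# TCP relative to hinge in plate frame; rows for 5..60 deg, incremental from start, and second half from 30deg
s=ctrl.observe();p=s['tool_pos'];yaw=-.2604
h=np.array([.5561,-.1648,.039]);ax=np.array([-np.sin(yaw),np.cos(yaw),0])
r=p-h;print(s['opening']*94, s['grip_force'],s['wrist_force'].round(1))
for a0,ang in((0,range(5,31,5)),(30,range(35,61,5))):
    q0=R.from_rotvec(ax*np.radians(a0)).apply(r)
    for a in ang:
        d=(R.from_rotvec(ax*np.radians(a)).apply(r)-q0)/.12; w=ax*np.radians(a-a0)/(np.pi/2)
        print(a,d.round(3),w.round(3))
E
```

```text
time_s: 10.85
tool_pos: [0.4496, -0.1364, 0.0409]
tcp_rot: [0.168, 0.129, 0.977, -0.024]
wrist_force: [3.0, 4.7, 1.0]
opening: 0.104
grip_force: 20.0
9.822323124345179 19.999143183231354 [3.  4.7 1. ]
5 [ 0.005 -0.001  0.08 ] [0.014 0.054 0.   ]
10 [ 0.016 -0.004  0.159] [0.029 0.107 0.   ]
15 [ 0.034 -0.009  0.237] [0.043 0.161 0.   ]
20 [ 0.059 -0.016  0.313] [0.057 0.215 0.   ]
25 [ 0.09  -0.024  0.387] [0.072 0.268 0.   ]
30 [ 0.127 -0.034  0.457] [0.086 0.322 0.   ]
35 [ 0.043 -0.011  0.067] [0.014 0.054 0.   ]
40 [ 0.091 -0.024  0.13 ] [0.029 0.107 0.   ]
45 [ 0.144 -0.038  0.188] [0.043 0.161 0.   ]
50 [ 0.202 -0.054  0.241] [0.057 0.215 0.   ]
55 [ 0.265 -0.07   0.288] [0.072 0.268 0.   ]
60 [ 0.331 -0.088  0.33 ] [0.086 0.322 0.   ]
```

Opening is 9.8 mm, so the 10 mm tab is gripped. Now the first half of the lift.

```bash
python3 -m jog '[[1,0.005,-0.001,0.08,0.014,0.054,0],[1,0.016,-0.004,0.16,0.029,0.107,0],[1,0.034,-0.009,0.237,0.043,0.161,0],[1,0.06,-0.016,0.313,0.057,0.215,0],[1,0.09,-0.024,0.387,0.072,0.268,0],[1,0.127,-0.034,0.457,0.086,0.322,0],[1,0.127,-0.034,0.457,0.086,0.322,0],[1,0.127,-0.034,0.457,0.086,0.322,0]]'
python3 - <<'E'
from station import ctrl
print(ctrl.observe()['qpos'].round(3))
E
```

```text
time_s: 11.65
tool_pos: [0.4643, -0.1403, 0.0953]
tcp_rot: [-0.091, 0.129, 0.987, 0.01]
wrist_force: [-2.3, 4.9, 2.7]
opening: 0.104
grip_force: 20.0
[-0.357  0.401  1.699 -0.023  1.225 -1.658]
```

```bash
python3 -m jog '[[1,0.043,-0.011,0.067,0.014,0.054,0],[1,0.091,-0.024,0.13,0.029,0.107,0],[1,0.144,-0.038,0.188,0.043,0.161,0],[1,0.202,-0.054,0.241,0.057,0.215,0],[1,0.265,-0.07,0.288,0.072,0.268,0],[1,0.33,-0.088,0.33,0.086,0.322,0],[1,0.33,-0.088,0.33,0.086,0.322,0],[1,0.33,-0.088,0.33,0.086,0.322,0],[1,0.33,-0.088,0.33,0.086,0.322,0]]'
python3 - <<'E'
from fit import *
import cv2
s=ctrl.observe();print(s['qpos'].round(3))
for n,r in(("top",(160,280,290,410)),("side",(90,210,310,430))):
    cv2.imwrite(f"pics/h_{n}.png",cv2.resize(eyes.get_image(n)[r[0]:r[1],r[2]:r[3],::-1],(400,400),interpolation=cv2.INTER_CUBIC))
a=np.hstack([cv2.imread("pics/h_top.png"),cv2.imread("pics/h_side.png")]);cv2.imwrite("pics/h.png",a)
E
```

```text
time_s: 12.55
tool_pos: [0.5041, -0.151, 0.1349]
tcp_rot: [-0.343, 0.121, 0.93, 0.043]
wrist_force: [-0.1, 5.5, 0.9]
opening: 0.107
grip_force: 20.0
[-0.335  0.754  1.182 -0.055  1.91  -1.646]
```

View pics/h.png

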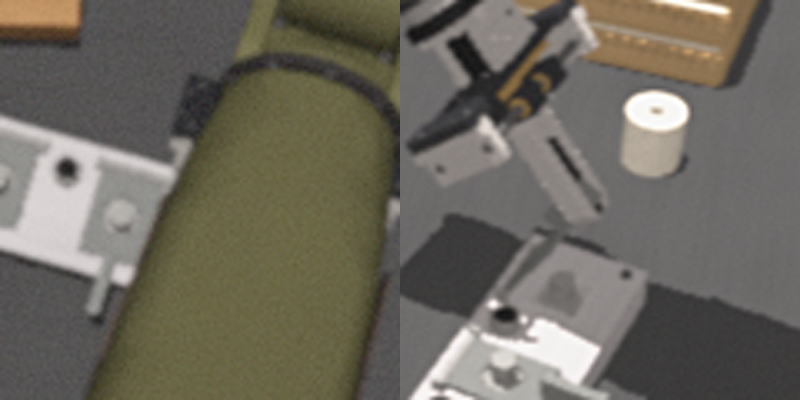

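The right cover stands open in the side panel, around (540,260), with the tab in the fingers near (580,215). The tool has turned 60.1° since the grasp and grips at 20 N, so I'll hand it in.

```bash
python3 -c "
from station import ctrl
s=ctrl.observe();print(s['time_s'],s['opening'],s['wrist_force'],abs(s['joint_vel']).max());print(ctrl.finish_job())"
```

```text
12.65 0.10903160350117205 [-0.98226416  4.63558271 -0.74978538] 0.004080577941607388
the job is handed in; nothing more can be done
None
```

The right bolt is the loose one: it sank 8 mm when tapped, while left and middle held at over 20 N. Its cover is held open at about 60°, and I handed the job in at 12.65 s; one risk is that joint 6 briefly read -2.554 against its listed -2.55 limit before I backed off.

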